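Strip the bayonet-capped inlet filter of a lab vacuum pump

ROBOT

A 6-joint arm with a two-finger parallel gripper is mounted at the origin on the work surface. World frame = base frame: x ahead of the robot, y to its left, z up, the work surface at z = 0. Lengths are in mm, angles in degrees, forces in N, time in s.
With the tool pointing down it reaches from about 350 to 850 mm from the base axis. Payload 8.1 kg.
Tool frame: the origin (TCP) lies midway between the tips of the shut fingers; the grasp point (between the pads) lies 19 mm behind it (hold_point_z is the distance from the TCP to the grasp point, in mm); z points along the fingers, y is the direction in which the jaws open and shut (so a half turn about z gives the same grasp; the last joint's range is limited). The gripper opens to 85 mm and grips with 20 to 120 N. Pads are 22 mm wide; open, the fingers measure 114 mm over their backs; the gripper's body (76 mm by 85 mm) begins 54 mm behind the grasp point. The pads swing forward as they close: fully open they stand 13 mm farther back than shut.
Start: joints at [-79.779, 7.471, 85.268, -0, 87.261, -4.893], TCP at [156.471, -579.243, 231.292] pointing down, gripper open.
Joint ranges: [-169.43, 169.43], [-51.17, 129.36], [1.28, 143.12], [-76.62, 256.62], [0, 156.53], [-152.29, 152.29]. Speed limits (degrees/s): [136.94, 136.94, 159.86, 180, 180, 180].

INTERFACE

Orientations are given as [roll, pitch, yaw] about the fixed x, y, z axes, in that order (R = Rz(yaw) Ry(pitch) Rx(roll)).
In Python, from bench import sense, snapshot, camera_params, hand_in, hold_point_z gives the robot as it stands.
- The arm moves only by the tool servo_tool, never from a script. Its argument "motion" is a list of rows, each a list of 7 numbers: the finger opening in mm, from 0 to 85.4, then the shift along the tool's x, y, z in mm, then the turn, a rotation vector about the tool's x, y, z in rad. A call has 1 to 10 rows; each row shifts and turns the pose as measured when the row begins, along the tool's axes as they then stand; what a row does not reach is not made up. A row lasts 1/10 s, in which the tool goes at most 50 mm and 8.59 degrees, less where a joint would pass 70% of its speed; a pose out of reach is approached as far as the arm can. A call with a gripper value outside its range is refused whole. The fingers move at their own pace and stop on an object; "force" is the grip in N (left out, the last holds). Time passes only in rows, so rows that do not move let the fingers close. It gives the time, the measured TCP pose, the force and the opening at its end, in the units of the state.
- sense(): the state, without advancing time (a new reading comes with each control period).
- snapshot(name): name is "side" or "top" or "wrist"; returns the picture (384x512x3 uint8, blue, green, red); there is no depth.
- camera_params(name): a dict with "fx", "fy", "cx", "cy" (pixels), "R" (3x3) and "t" (3): a world point X has camera coordinates R X + t; the wrist camera has in their place "tool_from_camera" (4x4, takes a point from camera to tool coordinates, whose origin is the TCP and whose axes are the flange's). Camera axes: x right, y down, z forward; pixel columns grow to the right and rows downward; lengths in mm; the calibration is good to about 2 mm. A picture is of the moment at which its call begins: read the wrist's pose just before it. camera_params takes no time and is no camera call.
- hand_in(): hands the job in, once; it reports no verdict.
The state is a dict: "time": time; "joint_pos": joint angles; "qd": joint speeds; "joint_efforts": joint torques, N m; "tool_pos": TCP position; "tcp_rot": TCP orientation; "ft_force": force on the tool from outside, world axes, zero at the start; "wrist_torque": the same for the moment, N m; "finger_gap": finger opening in mm.
Only numpy, scipy, OpenCV 4.12 (cv2) and the standard library are available. Lean on these libraries where they do the work, as an engineer would, in place of code of your own. Each camera call takes 0.05 s, during which the arm holds its last target. There are 200 camera calls.

TASK

The vacuum pump's inlet filter is used up and must be stripped for cleaning: twist the blue bayonet cap of its housing a quarter turn anticlockwise, lift it off and stand it, handle up, in the middle of the black mat. Then lift the used element out by its orange knob and stand it upright on the floor of the yellow tray, beside the old element that is already there. Set both down gently, without dropping them, and leave the old element, the bottle, the staining jar and the oil bottle where they stand.

Things in the scene. Friction and masses are not known exactly. Their poses are not given: they have to be found in the camera images.
- cap_center (a point): Blue bayonet cap, 125 mm across, 59 mm high, 0.15 to 0.31 kg. Point: on its axis, half-way up, 29.5 mm above the skirt's lower edge; z up. The skirt is 29 mm high; inside its lower edge, on the cap's +x and -x sides (white marks on top), two steel lugs hook under the housing's flange, so it cannot be lifted while locked. It stands level on its skirt.
- cap_bar (a point): Middle of the cap's straight grip bar (part of the cap), 14.5 mm above the cap's centre point: 70 mm long along the cap's x axis, 14 mm thick along its y axis (pinch it across this), standing 30 mm up from the skirt's flat top, 15 mm either side of this point. Turning the cap against its sprung seal takes some 0.2 to 0.3 N m.
- housing: Aluminium filter housing, fixed upright on the pump. Origin: centre of its underside, 12 mm above the bench; z up. Locked, the cap's x axis lies along this x axis within 6 degrees, either way round (red mark on +x side). Turned 76 to 95 degrees anticlockwise seen from above, along this y axis (green mark), it rises 1 mm and lifts straight off; a stop ends the turn. Hose barb on its -x side.
- housing_rim (a point): Centre of the housing's mouth, level with its rim, 140 mm above the housing's underside. The mouth is 90 mm in diameter inside; the flange outside is 114 mm across. The inner floor, on which the element stands, is 110 mm below this point. The locked cap's lower edge is 13 mm below this point.
- pump: White vacuum pump with a blue band; fixed. Origin: on the bench, under the housing's axis. Its case stands behind the housing: from 78 to 263 mm along +x, 140 mm wide along y, 151 mm high over its carrying handle.
- filter_center (a point): Used filter element standing loose in the housing, hidden by the cap: beige pleated cylinder with grey end caps, 68 mm in diameter, 88 mm high, with an orange knob on top; 116 mm high in all, 0.08 to 0.15 kg. Point: on its axis, half-way up, 58 mm above its underside; z up. 11 mm clear of the housing's wall; must rise 110 mm to clear the rim.
- filter_knob (a point): Middle of the element's orange knob (part of the element): upright cylinder 16 mm in diameter and 28 mm high, 14 mm either side of this point, 102 mm above the element's underside, 44 mm above its centre point. In the housing the knob ends 6 mm above the rim and is 37 mm clear of the housing's wall all round.
- tray: Yellow waste tray, fixed, 240 mm (x) by 150 mm (y), walls 35 mm high and 4 mm thick. Origin: centre of its underside, on the bench; its inner floor is 4 mm up.
- old_center (a point): An earlier used element (same shape as the one in the housing, darker pleats) standing loose in the tray, in its -x half; bystander. This point: on its axis, half-way up (58 mm above its underside).
- mat: Black rubber mat, fixed, 180 mm square, 4 mm thick. Origin: centre of its underside, on the bench.
- bottle: White plastic bottle with a blue label and a red cap, 60 mm in diameter, 190 mm high; loose bystander. Origin: centre of its underside.
- jar: Square glass staining jar with a black lid, 62 mm square, 104 mm high; loose bystander. Origin: centre of its underside.
- oil: Small amber immersion-oil bottle with a black cap, 28 mm in diameter, 63 mm high; loose bystander. Origin: centre of its underside.
Things that resemble listed ones, but are neither listed nor needed, are in the scene too. Of the things like the part that bears cap_center, leave any that is red or turquoise; of the rest the smaller one is meant.

How it is judged:
By the outcome, as a careful person would: the job done as asked, in the order asked, and still so for the second after the job is handed in, with the robot touching nothing.
It also fails if it takes over 66 s, if anything falls off the work surface, if the arm or the gripper's body presses on something with over 40 N, if the wrist force passes 120 N, or if a joint passes its speed limit or range.

## Working session

There is one attempt and no reset: what is moved stays moved. The work goes in short steps, Python scripts to look and compute and a tool call to move; the robot and the scene stay as the last step left them, time stands still between calls to the robot, and variables do not carry over. Pictures are saved under pics/ and viewed, about 8 in all and at most 12, crops included, and the job is handed in when it is done.

Besides the shell and the picture viewer there is one more tool, called after ">>>" in YAML: its name, and indented under it one key for each argument. servo_tool: Moves the arm, as the interface text tells. Its arguments: {"type":"object","properties":{"motion":{"type":"array"},"force":{"type":"number"}},"required":["motion"]}

```bash
mkdir -p pics; cat > h.py <<'E'
import numpy as np, cv2
from bench import *
def ray(name,u,v):
    p=camera_params(name)
    d=np.array([(u-p['cx'])/p['fx'],(v-p['cy'])/p['fy'],1.])
    if 'R' in p:
        R=np.array(p['R']);t=np.array(p['t']); return -R.T@t, R.T@d
    from scipy.spatial.transform import Rotation as Ro
    s=sense();T=np.array(p['tool_from_camera']);Rt=Ro.from_euler('xyz',s['tcp_rot'],degrees=True).as_matrix()
    return np.array(s['tool_pos'])+Rt@T[:3,3], Rt@T[:3,:3]@d
def onz(name,u,v,z):
    o,d=ray(name,u,v); return (o+d*(z-o[2])/d[2])[:3]
def proj(name,X):
    p=camera_params(name);c=np.array(p['R'])@X+np.array(p['t']);return c[0]/c[2]*p['fx']+p['cx'],c[1]/c[2]*p['fy']+p['cy']
E
python3 - <<'E'
from h import *
s=sense();print(s)
for n in('top','side'):
    im=snapshot(n);cv2.imwrite(f'pics/{n}0.png',im)
    big=cv2.resize(im,(800,600),interpolation=cv2.INTER_CUBIC);cv2.imwrite(f'pics/{n}0b.png',big);p=camera_params(n);print(n,p['fx'],-np.array(p['R']).T@p['t'],np.round(p['R'],3).tolist())
print(camera_params('wrist'),hold_point_z)
E
```

```text
{'time': 0.0, 'joint_pos': array([-7.97799303e+01,  7.51608973e+00,  8.53324708e+01, -4.41710444e-04,
        8.72632372e+01, -4.89350023e+00]), 'qd': array([ 0.01690868, -0.05247993,  0.02029728,  0.02952893,  0.11543466,
        0.08618832]), 'joint_efforts': array([-1.44336165e-03, -5.69403183e+01, -5.00551307e+01, -9.17232455e-05,
        1.49606389e-02, -6.53682105e-05]), 'tool_pos': array([ 156.34984991, -578.66336273,  230.2036415 ]), 'tcp_rot': array([-1.79888572e+02, -9.09721886e-03,  1.51135826e+01]), 'ft_force': array([ 0.07903222, -0.36026352, -0.20534098]), 'wrist_torque': array([ 0.02965183, -0.00225191,  0.01578764]), 'finger_gap': 85.53392101312343}
top 350.392062661701 [ 344.28674991   45.51310842 1089.49676519] [[0.023, -0.999, 0.03], [-0.982, -0.028, -0.186], [0.187, -0.025, -0.982]]
side 383.13209559120963 [ 432.78550716 -730.34745474  708.38292392] [[0.99, -0.141, -0.01], [-0.091, -0.578, -0.811], [0.109, 0.804, -0.585]]
{'fx': 307.1655252448233, 'fy': 307.1655252448233, 'cx': 257.38620036829866, 'cy': 187.84936516353375, 'tool_from_camera': array([[-2.01130491e-03, -9.44002279e-01, -3.29932799e-01,
         8.55159193e+01],
       [ 9.99995240e-01, -2.67063410e-03,  1.54513083e-03,
        -4.92127829e-01],
       [-2.33973680e-03, -3.29928121e-01,  9.44003157e-01,
        -1.42530205e+02],
       [ 0.00000000e+00,  0.00000000e+00,  0.00000000e+00,
         1.00000000e+00]])} 18.700000000000003
```

View pics/top0b.png

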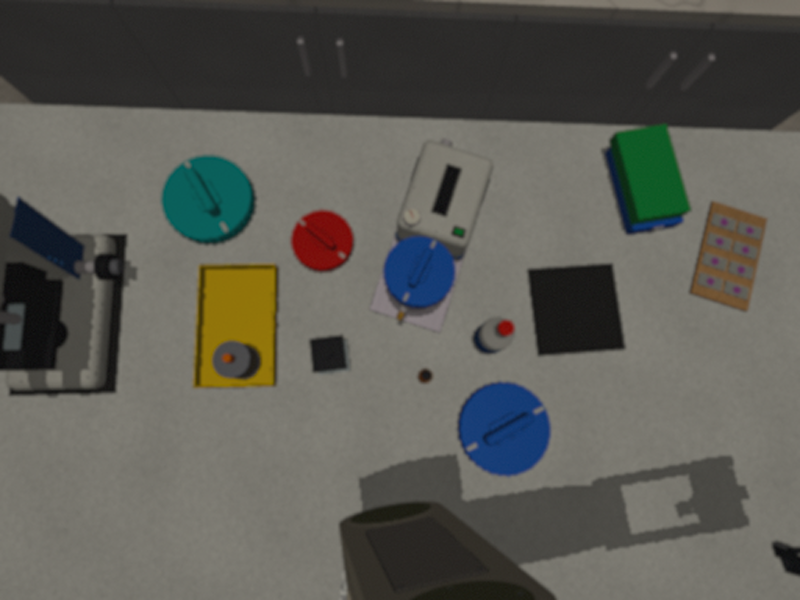

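View pics/side0b.png

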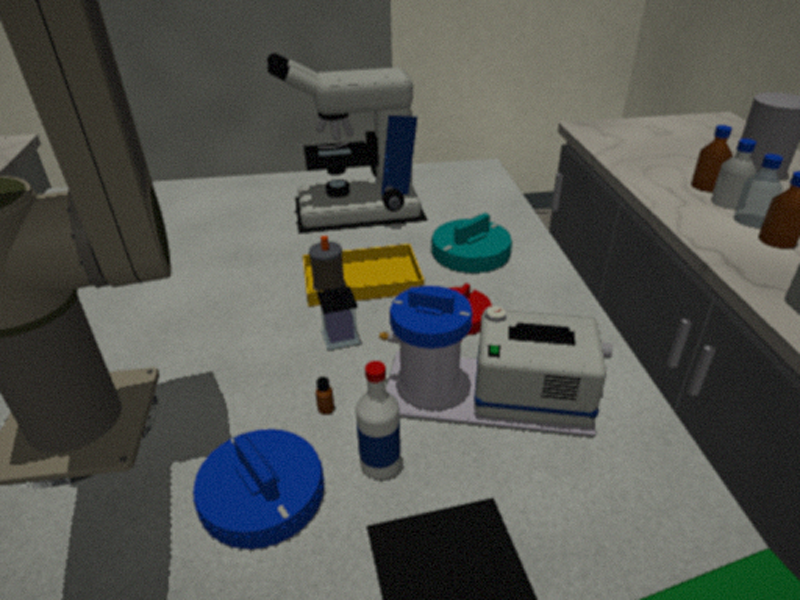

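Top view (800×600 px): blue caps at (419,271), on the housing, and at (505,428), loose on the bench and larger. There is also a turquoise one at (208,198) and a red one at (322,240). The cap meant is the smaller blue one at (419,271). The mat is at (576,308), the tray at (237,325) with the old element at (233,359), the jar at (328,353), the oil bottle at (425,375) and the bottle at (495,333). I'll measure these and confirm the cap in an enlarged crop.

```bash
cat > m.py <<'E'
from h import *
im=cv2.imread('pics/top0.png');hsv=cv2.cvtColor(im,cv2.COLOR_BGR2HSV)
def cnt(mask,amin):
    cs,_=cv2.findContours(mask.astype(np.uint8),cv2.RETR_EXTERNAL,cv2.CHAIN_APPROX_NONE)
    return [c for c in cs if cv2.contourArea(c)>amin]
H,S,V=[hsv[...,i].astype(int) for i in range(3)]
for c in cnt((abs(H-112)<8)&(S>150)&(V>80),300):
    (u,v),r=cv2.minEnclosingCircle(c);a=onz('top',u,v,168);b=onz('top',u+r,v,168)
    print('blue',u,v,r,a.round(1),'diam',2*np.linalg.norm(a-b), 'if on bench',onz('top',u,v,29).round(1))
for nm,mask,z in(('yellow',(abs(H-25)<6)&(S>150)&(V>60),35),('black',(V<25),4)):
    for c in cnt(mask,800):
        c2=c.astype(float).reshape(-1,2)
        W=np.array([onz('top',u,v,z)[:2] for u,v in c2]).astype(np.float32)
        (x,y),(w,h),an=cv2.minAreaRect(W)
        print(nm,c2.mean(0).round(),'c',round(x,1),round(y,1),'size',round(w,1),round(h,1),round(an,1))
for n,u,v,z in(('old knob',228,358,120),('bottle top',505,328,190),('jar',328,352,104),('oil',425,375,63),('bottle side',0,0,0)):
    if z: print(n,onz('top',u/1.5625,v/1.5625,z).round(1))
w1=onz('top',433/1.5625,245/1.5625,168);w2=onz('top',404/1.5625,297/1.5625,168);print('marks',w1,w2,np.degrees(np.arctan2(*(w1-w2)[1::-1])))
print('bar yaw check')
sd=cv2.imread('pics/side0.png')
a=cv2.resize(im[140:220,215:315],(500,400),interpolation=cv2.INTER_CUBIC)
b=cv2.resize(sd[175:275,235:315],(300,400)[:2],interpolation=cv2.INTER_CUBIC)
cv2.imwrite('pics/crop1.png',np.hstack([a,b]))
E
python3 m.py
```

```text
blue 321.9660949707031 274.315673828125 29.4348087310791 [ 303.9 -147.4  168. ] diam 152.83548516932686 if on bench [ 297.8 -176.5   29. ]
blue 268.1788635253906 173.25979614257812 22.78745460510254 [566.9  -4.  168. ] diam 123.69692166444734 if on bench [600.5 -11.5  29. ]
yellow [151. 209.] c 482.9 340.1 size 236.1 150.3 2.7
black [ 16. 205.] c 495.6 745.0 size 208.7 124.4 4.4
old knob [411.6 325.  120. ]
bottle top [ 468.  -147.8  190. ]
jar [427.9 153.1 104. ]
oil [393.3 -24.3  63. ]
marks [613.8590785  -27.67049236 168.        ] [519.88863685  20.92210841 168.        ] -27.343718240110086
bar yaw check
```

View pics/crop1.png

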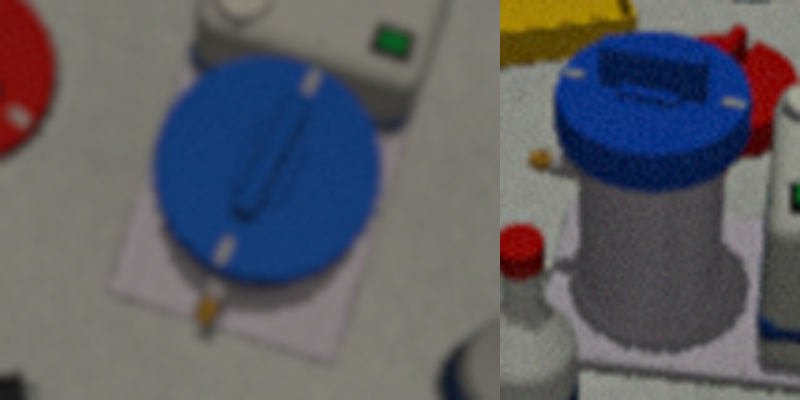

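Crop: the blue cap sits on the grey housing, with white marks at both ends of the grip bar. The bar runs at about -27° in the world, and the measured diameter is 124 mm against the stated 125, so this is the right cap. Starting the approach.

```bash
cat > g.py <<'E'
import sys
from h import *
from scipy.spatial.transform import Rotation as Ro
a=list(map(float,sys.argv[1:]));s=sense();R=Ro.from_euler('xyz',s['tcp_rot'],degrees=True)
print('t',s['time'],'pos',s['tool_pos'].round(1),'rot',s['tcp_rot'].round(1),'gap',round(s['finger_gap'],1),'F',s['ft_force'].round(1),'M',s['wrist_torque'].round(2),'q6',s['joint_pos'][5].round(0))
if len(a)>=4:
    print('local shift',R.inv().apply(np.array(a[:3])-s['tool_pos']).round(1),'rotvec',(R.inv()*Ro.from_euler('xyz',[180,0,a[3]],degrees=True)).as_rotvec().round(3))
E
python3 - <<'E'
from h import *
W=[onz('top',u/1.5625,v/1.5625,4) for u,v in((529,267),(612,263),(624,347),(538,354))]
print('mat',np.mean(W,0),[np.linalg.norm(W[i]-W[i-1]) for i in range(4)])
E
```

```text
mat [ 540.2610875  -332.97794286    4.        ] [np.float64(178.70367936287371), np.float64(173.53207885839794), np.float64(174.12053400520918), np.float64(175.36442225142812)]
```

>>> servo_tool:
  motion:
    - [85,38,-31,-6,0,0,0]
    - [85,38,-31,-6,0,0,0]
    - [85,38,-31,-6,0,0,0]
    - [85,38,-31,-6,0,0,0]
    - [85,38,-31,-6,0,0,0]
    - [85,38,-31,-6,0,0,0]
    - [85,38,-31,-6,0,0,0]
    - [85,38,-31,-6,0,0,0]
    - [85,38,-31,-6,0,0,0]
    - [85,38,-31,-6,0,0,0]

```text
time: 1.1
tool_pos: [442.4, -175.0, 285.7]
tcp_rot: [-179.3, 0.1, 14.5]
ft_force: [0.5, -1.2, 0.1]
finger_gap: 85.0
```

```bash
python3 g.py 540 10 300 -27
```

```text
t 1.1 pos [ 442.4 -175.   285.7] rot [-1.793e+02  1.000e-01  1.450e+01] gap 85.0 F [ 0.5 -1.2  0.1] M [-0.04 -0.13 -0.06] q6 47.0
local shift [ 140.7 -154.9  -12.7] rotvec [-0.011  0.006  0.724]
```

>>> servo_tool:
  motion:
    - [85,36,-30,-3,0,0,0]
    - [85,36,-30,-3,0,0,0]
    - [85,36,-30,-3,0,0,0]
    - [85,36,-30,-3,0,0,0]
    - [85,12,-10,-2,0,0,0.13]
    - [85,0,0,0,0,0,0.145]
    - [85,0,0,0,0,0,0.145]
    - [85,0,0,0,0,0,0.145]
    - [85,0,0,0,0,0,0.145]
    - [85,0,0,0,0,0,0.05]

```text
time: 2.1
tool_pos: [565.5, 6.6, 296.9]
tcp_rot: [-179.7, 1.0, -30.1]
ft_force: [0.5, 0.1, -0.2]
finger_gap: 85.0
```

```bash
python3 g.py 567 -4 300 -27; python3 - <<'E'
from h import *
s=sense();im=snapshot('wrist');cv2.imwrite('pics/w1.png',im)
hsv=cv2.cvtColor(im,cv2.COLOR_BGR2HSV);H,S,V=[hsv[...,i].astype(int) for i in range(3)]
m=((abs(H-112)<9)&(S>140)&(V>40)).astype(np.uint8)
cs,_=cv2.findContours(m,cv2.RETR_EXTERNAL,cv2.CHAIN_APPROX_NONE)
c=max(cs,key=cv2.contourArea);(u,v),r=cv2.minEnclosingCircle(c)
P=onz('wrist',u,v,168);print(u,v,r,P,2*np.linalg.norm(onz('wrist',u+r,v,168)-P))
cv2.imwrite('pics/w1b.png',cv2.resize(im,(800,600)))
E
```

```text
t 2.1 pos [565.5   6.6 296.9] rot [-179.7    1.   -30.1] gap 85.0 F [ 0.5  0.1 -0.2] M [-0.05  0.01  0.01] q6 115.0
local shift [ 6.6  8.4 -3.2] rotvec [-0.006  0.017 -0.055]
267.27203369140625 159.83529663085938 67.8498764038086 [574.86755105  -8.14852617 168.        ] 122.75837663264116
```

View pics/w1b.png

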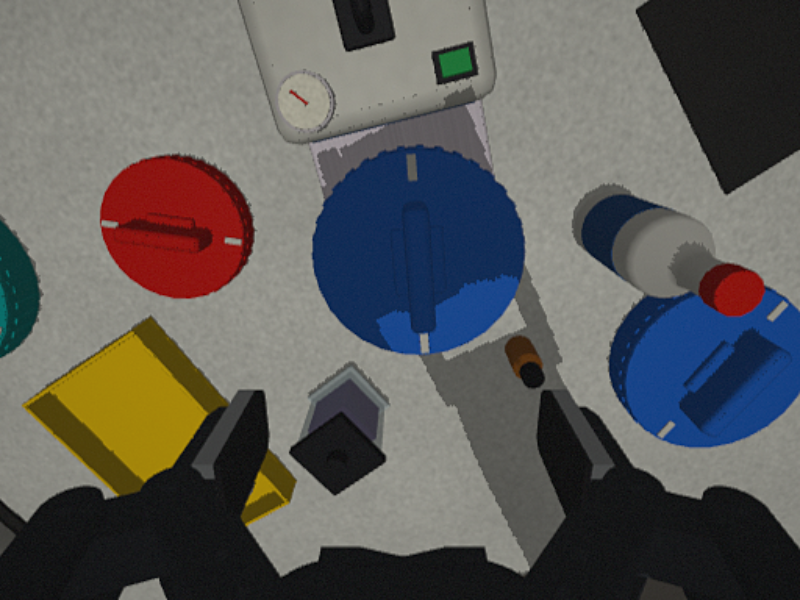

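Wrist view: the cap is at (419,250), its marks at (411,167) and (424,343), and the bar is nearly vertical in the picture. The bottle, oil bottle and jar are clear of the fingers. Refining with the marks while the arm is at rest.

```bash
cat > mk.py <<'E'
from h import *
def marks(z,name='x'):
    im=snapshot('wrist');cv2.imwrite(f'pics/{name}.png',im)
    hsv=cv2.cvtColor(im,cv2.COLOR_BGR2HSV);H,S,V=[hsv[...,i].astype(int) for i in range(3)]
    m=((abs(H-112)<9)&(S>140)&(V>40)).astype(np.uint8)
    cs,_=cv2.findContours(m,cv2.RETR_EXTERNAL,cv2.CHAIN_APPROX_NONE)
    p=camera_params('wrist')
    c=max(cs,key=cv2.contourArea);hull=cv2.convexHull(c)
    f=np.zeros_like(m);cv2.fillPoly(f,[hull],1)
    w=(f>0)&(S<90)&(V>70)
    n,l,st,ce=cv2.connectedComponentsWithStats(w.astype(np.uint8))
    k=[i for i in range(1,n) if st[i,4]>15]
    P=[onz('wrist',*ce[i],z) for i in k]
    for i,q in zip(k,P): print(ce[i].round(1),st[i,4],q.round(1))
    if len(P)==2:
        d=P[0]-P[1];print('mid',(P[0]+P[1]).round(1)/2,'sep',np.linalg.norm(d),'yaw',np.degrees(np.arctan2(d[1],d[0])))
    W=np.array([onz('wrist',*q,z)[:2] for q in hull.reshape(-1,2)],np.float32);e=cv2.fitEllipse(W);print('ellipse',e)
if __name__=='__main__': marks(168,'w2')
E
python3 mk.py; python3 g.py 573 -7 290 -27
```

```text
[263.  106.7] 104 [617.5 -27.9 168. ]
[271.3 219.4] 67 [521.   17.8 168. ]
mid [569.25  -5.05 168.  ] sep 106.71574820501282 yaw -25.318470485037214
ellipse ((571.1170043945312, -5.835475921630859), (123.01185607910156, 125.14897155761719), 71.6572265625)
t 2.2 pos [565.5   6.6 296.9] rot [-179.7    1.   -29.9] gap 85.0 F [-0.9 -0.3  0. ] M [-0.01 -0.01  0.03] q6 115.0
local shift [13.4  8.1  6.6] rotvec [-0.006  0.017 -0.05 ]
```

>>> servo_tool:
  motion:
    - [45,5,4,20,0,0.008,-0.04]
    - [45,5,4,25,0,0.008,-0.04]
    - [45,0,0,25,0,0,0]
    - [45,0,0,0,0,0,0]

```text
time: 2.6
tool_pos: [570.5, -5.0, 225.0]
tcp_rot: [-179.6, -0.1, -24.6]
ft_force: [0.2, 0.2, -0.7]
finger_gap: 45.1
```

```bash
python3 g.py 570.5 -5.5 172 -25.3;python3 mk.py
```

```text
t 2.6 pos [570.5  -5.  225. ] rot [-1.796e+02 -1.000e-01 -2.460e+01] gap 45.1 F [ 0.2  0.2 -0.7] M [0.04 0.05 0.01] q6 109.0
local shift [ 0.1  0.8 53. ] rotvec [-0.007 -0.001  0.013]
[260.5 135. ] 182 [618.1 -27.9 168. ]
[201.3 246.9] 149 [560.7  46.8 168. ]
[314.  248.3] 160 [524.7 -29.2 168. ]
[257.7 278.5] 50 [518.   20.1 168. ]
ellipse ((571.6357421875, -5.538022041320801), (124.04426574707031, 127.89596557617188), 66.61841583251953)
```

>>> servo_tool:
  motion:
    - [45,0,0,20,0,0,0.01]
    - [45,0,0.5,20,0,0,0]
    - [45,0,0,11,0,0,0]
    - [45,0,0,2,0,0,0]
    - [10,0,0,0,0,0,0]
    - [10,0,0,0,0,0,0]
    - [10,0,0,0,0,0,0]
    - [10,0,0,0,0,0,0]
  force: 80

```text
time: 3.45
tool_pos: [576.0, -6.1, 183.2]
tcp_rot: [-179.4, -0.8, -25.0]
ft_force: [1.3, -0.7, -6.6]
finger_gap: 12.0
```

```bash
python3 g.py 570.5 -5.5 172 65
```

```text
t 3.45 pos [576.   -6.1 183.2] rot [-179.4   -0.8  -25. ] gap 12.0 F [ 1.3 -0.7 -6.6] M [ 0.08 -0.36  0.02] q6 109.0
local shift [-5.4  1.9 11.1] rotvec [ 0.003 -0.02  -1.57 ]
```

>>> servo_tool:
  motion:
    - [10,0,0,0,0,0,0]
    - [10,0,0,0,0,0,0]

```text
time: 3.65
tool_pos: [576.0, -6.1, 183.2]
tcp_rot: [-179.4, -0.8, -25.0]
ft_force: [0.0, -1.5, -3.9]
finger_gap: 12.0
```

```bash
python3 g.py 570.5 -5.5 172 65; python3 - <<'E'
from h import *
im=snapshot('wrist');sd=snapshot('side')
b=cv2.resize(sd[150:275,225:325],(400,500),interpolation=cv2.INTER_CUBIC)
cv2.imwrite('pics/c2.png',np.hstack([cv2.resize(im,(400,300)),b[:300]]) if 0 else np.hstack([cv2.copyMakeBorder(cv2.resize(im,(400,300)),0,200,0,0,cv2.BORDER_CONSTANT),b]))
E
```

```text
t 3.65 pos [576.   -6.1 183.2] rot [-179.4   -0.8  -25. ] gap 12.0 F [ 0.  -1.5 -3.9] M [-0.04 -0.09  0.07] q6 109.0
local shift [-5.4  1.9 11.1] rotvec [ 0.003 -0.02  -1.57 ]
```

View pics/c2.png

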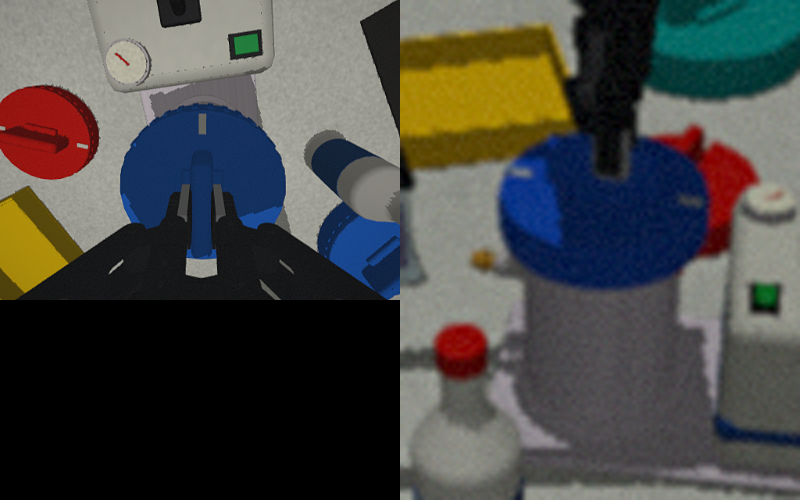

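Wrist view: the fingers straddle the bar. The TCP ended 11 mm high and 5 mm off, so the pads hold only the bar's top. Reopening to go deeper.

>>> servo_tool:
  motion:
    - [45,0,0,0,0,0,0]
    - [45,0,0,0,0,0,0]
    - [45,0,0,0,0,0,0]

```text
time: 4.05
tool_pos: [577.1, -5.8, 184.9]
tcp_rot: [-179.3, -1.0, -24.9]
ft_force: [-0.4, 0.0, -0.4]
finger_gap: 45.1
```

```bash
python3 g.py 570.5 -5.5 173 -25.3; python3 mk.py
```

```text
t 4.05 pos [577.1  -5.8 184.9] rot [-179.3   -1.   -24.9] gap 45.1 F [-0.4  0.  -0.4] M [ 0.04  0.06 -0.02] q6 109.0
local shift [-6.3  2.6 11.8] rotvec [-0.012 -0.017  0.006]
[242.2 135.2] 16 [634.  -22.8 168. ]
[225.  139.9] 22 [635.6 -13.6 168. ]
[296.9 140.4] 22 [619.4 -47.7 168. ]
[207.6 148.4] 17 [635.4  -3.2 168. ]
[313.7 148.8] 17 [611.6 -54.  168. ]
[260.5 159. ] 268 [618.4 -26.2 168. ]
[166.9 190.7] 17 [624.   28.5 168. ]
[196.6 261.2] 481 [577.8  34.9 168. ]
[318.4 261.4] 478 [547.1 -31.3 168. ]
ellipse ((572.5958251953125, -4.728891372680664), (122.42127227783203, 127.35874938964844), 68.06060028076172)
```

>>> servo_tool:
  motion:
    - [45,-3,1,5,-0.006,-0.009,0]
    - [45,-3,1,5,-0.006,-0.009,0]
    - [45,0,0,2,0,0,0]
    - [45,0,0,0,0,0,0]

```text
time: 4.5
tool_pos: [570.7, -4.8, 172.3]
tcp_rot: [180.0, 0.1, -24.9]
ft_force: [0.4, -0.4, -0.0]
finger_gap: 45.2
```

```bash
python3 g.py 570.5 -5.5 173 -25.3
```

```text
t 4.5 pos [570.7  -4.8 172.3] rot [ 1.80e+02  1.00e-01 -2.49e+01] gap 45.2 F [ 0.4 -0.4 -0. ] M [ 0.   -0.02  0.06] q6 109.0
local shift [ 0.1  0.7 -0.7] rotvec [0.001 0.002 0.007]
```

>>> servo_tool:
  motion:
    - [8,0,0,0,0,0,0]
    - [8,0,0,0,0,0,0]
    - [8,0,0,0,0,0,0]
    - [8,0,0,0,0,0,0]
    - [8,0,0,0,0,0,0]
  force: 70

```text
time: 5.0
tool_pos: [570.6, -4.7, 172.2]
tcp_rot: [180.0, 0.1, -24.9]
ft_force: [0.7, -1.0, -0.9]
finger_gap: 12.9
```

```bash
python3 g.py 570.5 -5.5 173 -25.3
```

```text
t 5.0 pos [570.6  -4.7 172.2] rot [ 1.80e+02  1.00e-01 -2.49e+01] gap 12.9 F [ 0.7 -1.  -0.9] M [-0.01 -0.    0.  ] q6 109.0
local shift [ 0.2  0.8 -0.8] rotvec [0.001 0.002 0.007]
```

>>> servo_tool:
  motion:
    - [8,0,0,0,0,0,-0.1]
    - [8,0,0,0,0,0,-0.12]
    - [8,0,0,0,0,0,-0.12]
    - [8,0,0,0,0,0,-0.12]
    - [8,0,0,0,0,0,-0.1]
    - [8,0,0,0,0,0,0]

```text
time: 5.6
tool_pos: [570.6, -5.0, 172.2]
tcp_rot: [-180.0, 0.1, 8.3]
ft_force: [-0.4, 1.2, -0.5]
finger_gap: 12.4
```

```bash
python3 g.py 570.5 -5.0 173 61
```

```text
t 5.6 pos [570.6  -5.  172.2] rot [-1.8e+02  1.0e-01  8.3e+00] gap 12.4 F [-0.4  1.2 -0.5] M [-0.04 -0.08  0.11] q6 76.0
local shift [-0.1  0.  -0.8] rotvec [-0.001  0.002 -0.919]
```

>>> servo_tool:
  motion:
    - [8,0,0,0,0,0,-0.12]
    - [8,0,0,0,0,0,-0.13]
    - [8,0,0,0,0,0,-0.13]
    - [8,0,0,0,0,0,-0.13]
    - [8,0,0,0,0,0,-0.13]
    - [8,0,0,0,0,0,-0.13]
    - [8,0,0,0,0,0,-0.05]
    - [8,0,0,0,0,0,0]

```text
time: 6.4
tool_pos: [570.8, -5.9, 172.9]
tcp_rot: [-180.0, 0.1, 55.6]
ft_force: [-0.7, -0.0, 1.0]
finger_gap: 12.9
```

```bash
python3 g.py 570.5 -5.0 173 61;python3 mk.py;python3 -c "
import cv2;cv2.imwrite('pics/w3.png',cv2.resize(cv2.imread('pics/w2.png'),(600,450)))"
```

```text
t 6.4 pos [570.8  -5.9 172.9] rot [-1.80e+02  1.00e-01  5.56e+01] gap 12.9 F [-0.7 -0.   1. ] M [0.05 0.08 0.02] q6 29.0
local shift [ 0.6 -0.8 -0.1] rotvec [-0.     0.002 -0.094]
[342.4 126.5] 1803 [640.9  24.6 168. ]
[294.7 114.1] 3288 [625.3  42.3 168. ]
[199.8 141.3] 16 [580.7  57.5 168. ]
[257.5 152.5] 300 [600.5  37.2 168. ]
[154.6 188.5] 23 [546.9  51.5 168. ]
[234.  257.8] 457 [556.2  -4.3 168. ]
[280.9 257.8] 460 [577.5 -19.  168. ]
[258.2 345.2] 160 [531.8 -63.4 168. ]
ellipse ((576.7889404296875, -1.8100805282592773), (118.86602020263672, 171.16738891601562), 124.37599182128906)
```

View pics/w3.png

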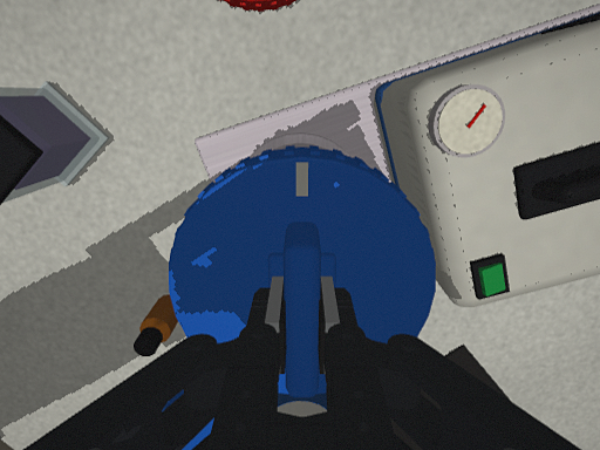

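The cap turned with the gripper: its mark is in line with the bar at (302,178). The pump's edges suggest a housing axis near -18°, so the turn needs a few more degrees.

>>> servo_tool:
  motion:
    - [8,0,0,0,0,0,-0.09]
    - [8,0,0,0,0,0,-0.09]
    - [8,0,0,0,0,0,0]

```text
time: 6.75
tool_pos: [571.0, -6.0, 173.2]
tcp_rot: [180.0, 0.1, 65.5]
ft_force: [-0.9, 0.2, 0.4]
finger_gap: 12.6
```

```bash
python3 g.py 570.5 -5.0 173 61
```

```text
t 6.75 pos [571.   -6.  173.2] rot [1.80e+02 1.00e-01 6.55e+01] gap 12.6 F [-0.9  0.2  0.4] M [-0.01  0.03  0.09] q6 19.0
local shift [ 0.7 -0.9  0.1] rotvec [0.    0.002 0.079]
```

>>> servo_tool:
  motion:
    - [8,0,0,-4,0,0,0]
    - [8,0,0,-4,0,0,0]
    - [8,0,0,-4,0,0,0]
    - [8,0,0,0,0,0,0]

```text
time: 7.15
tool_pos: [570.3, -5.5, 184.9]
tcp_rot: [-179.9, 0.1, 64.9]
ft_force: [0.2, 0.4, -2.1]
finger_gap: 12.6
```

```bash
python3 g.py 570.5 -5.0 260 61
```

```text
t 7.15 pos [570.3  -5.5 184.9] rot [-1.799e+02  1.000e-01  6.490e+01] gap 12.6 F [ 0.2  0.4 -2.1] M [-0.   -0.02  0.01] q6 19.0
local shift [  0.3  -0.2 -75.1] rotvec [-0.002  0.002  0.068]
```

>>> servo_tool:
  motion:
    - [8,0,0,-15,0,0,0]
    - [8,0,0,-20,0,0,0]
    - [8,0,0,-20,0,0,0]
    - [8,0,0,-20,0,0,0]
    - [8,0,0,-12,0,0,0]
    - [8,-15,5,0,0,0,0]
    - [8,-30,10,0,0,0,0]
    - [8,-36,13,0,0,0,0]
    - [8,-36,13,0,0,0,0]
    - [8,-36,13,0,0,0,0]

```text
time: 8.15
tool_pos: [553.1, -170.2, 280.2]
tcp_rot: [-179.9, 0.1, 65.1]
ft_force: [1.4, 0.0, -1.7]
finger_gap: 12.9
```

```bash
python3 g.py 540 -333 265 65; python3 - <<'E'
from h import *
im=cv2.imread('pics/top0.png');r=im[160:235,330:405].max(2);m=(cv2.GaussianBlur(r,(3,3),0)<60).astype(np.uint8)
cs,_=cv2.findContours(m,cv2.RETR_EXTERNAL,cv2.CHAIN_APPROX_NONE);c=max(cs,key=cv2.contourArea).reshape(-1,2)+[330,160]
W=np.array([onz('top',u,v,4)[:2] for u,v in c],np.float32);print(cv2.minAreaRect(W))
E
```

```text
t 8.15 pos [ 553.1 -170.2  280.2] rot [-1.799e+02  1.000e-01  6.510e+01] gap 12.9 F [ 1.4  0.  -1.7] M [ 0.   -0.01 -0.  ] q6 3.0
local shift [-153.2   56.6   15.5] rotvec [-0.001  0.002  0.003]
((537.8095703125, -331.4156799316406), (173.85487365722656, 173.5016632080078), 5.745265483856201)
```

>>> servo_tool:
  motion:
    - [8,-36,13,0,0,0,0]
    - [8,-36,13,0,0,0,0]
    - [8,-34,13,5,0,0,0]
    - [8,-25,10,10,0,0,0]
    - [8,-10,4,25,0,0,0]
    - [8,-3,1,35,0,0,0]
    - [8,0,0,40,0,0,0]
    - [8,0,0,35,0,0,0]
    - [8,0,0,20,0,0,0]
    - [8,0,0,0,0,0,0]

```text
time: 9.15
tool_pos: [528.5, -345.3, 100.2]
tcp_rot: [-179.6, 0.4, 64.3]
ft_force: [-0.0, 0.4, -2.1]
finger_gap: 12.8
```

```bash
python3 g.py 539 -332 40 65; python3 - <<'E'
from h import *
im=snapshot('wrist');t=snapshot('top')
cv2.imwrite('pics/c4.png',np.hstack([cv2.resize(im,(400,300)),cv2.resize(t[130:280,270:470],(400,300))]))
E
```

```text
t 9.15 pos [ 528.5 -345.3  100.2] rot [-179.6    0.4   64.3] gap 12.8 F [-0.   0.4 -2.1] M [ 0.04  0.05 -0.01] q6 -12.0
local shift [17.   4.2 60.1] rotvec [-0.007  0.007 -0.012]
```

View pics/c4.png

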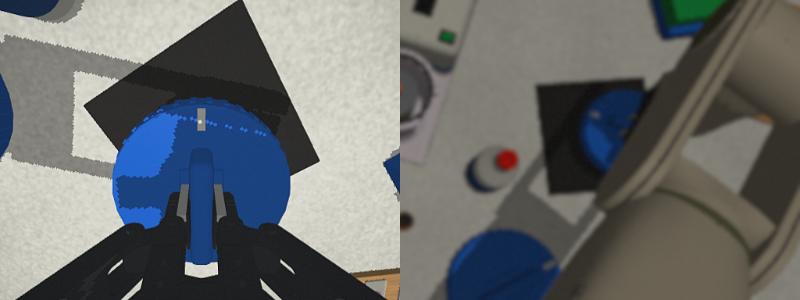

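The cap is held level above the mat, and the mat's corners show at (85,104), (242,0) and (319,159) in the left half. I'll check the mat's centre from the first and last, which are opposite corners.

```bash
python3 -c "
from h import *
a,b,c=[onz('wrist',u*1.28,v*1.28,4) for u,v in((85,104),(319,159),(241.5,0))];print(a,b,(a+b)/2,np.linalg.norm(a-b),np.linalg.norm(a-c),np.linalg.norm(b-c))"
```

```text
[ 444.77363067 -254.54655581    4.        ] [ 639.88243587 -415.3230614     4.        ] [ 542.32803327 -334.93480861    4.        ] 252.8171881360892 177.6887920169575 177.51350655417028
```

>>> servo_tool:
  motion:
    - [8,8,2,10,-0.003,0.003,0]
    - [8,7,2,15,-0.003,0.003,0]
    - [8,1,0,12,0,0,0]
    - [8,0,0,0,0,0,0]

```text
time: 9.65
tool_pos: [545.3, -335.2, 70.4]
tcp_rot: [179.2, 0.2, 64.3]
ft_force: [-0.6, 0.3, -3.6]
finger_gap: 12.8
```

```bash
python3 g.py 539 -332 38 65
```

```text
t 9.65 pos [ 545.3 -335.2   70.4] rot [179.2   0.2  64.3] gap 12.8 F [-0.6  0.3 -3.6] M [ 0.03  0.05 -0.03] q6 -10.0
local shift [ 0.3 -7.6 32.3] rotvec [ 0.014  0.004 -0.011]
```

>>> servo_tool:
  motion:
    - [8,0,-2,8,0.007,0.002,0]
    - [8,0,-2,8,0.007,0.002,0]
    - [8,0,0,6,0,0,0]
    - [8,0,0,3,0,0,0]
    - [8,0,0,0,0,0,0]

```text
time: 10.15
tool_pos: [541.8, -333.5, 43.4]
tcp_rot: [-179.9, -0.0, 64.4]
ft_force: [0.1, 0.3, -2.6]
finger_gap: 12.9
```

```bash
python3 g.py 541 -334 37 64
```

```text
t 10.15 pos [ 541.8 -333.5   43.4] rot [-179.9   -0.    64.4] gap 12.9 F [ 0.1  0.3 -2.6] M [-0.03  0.02  0.09] q6 -11.0
local shift [-0.8 -0.5  6.4] rotvec [-0.001 -0.001  0.007]
```

>>> servo_tool:
  motion:
    - [8,0,0,2,0,0,0]
    - [8,0,0,1.5,0,0,0]
    - [8,0,0,1,0,0,0]
    - [8,0,0,0.5,0,0,0]
    - [8,0,0,0.5,0,0,0]
    - [8,0,0,0,0,0,0]

```text
time: 10.75
tool_pos: [542.4, -334.2, 38.6]
tcp_rot: [180.0, -0.0, 64.4]
ft_force: [0.9, 0.6, -2.0]
finger_gap: 13.0
```

```bash
python3 g.py 541 -334 37 64
```

```text
t 10.75 pos [ 542.4 -334.2   38.6] rot [180.   -0.   64.4] gap 13.0 F [ 0.9  0.6 -2. ] M [-0.02  0.01  0.  ] q6 -11.0
local shift [-0.4 -1.3  1.6] rotvec [ 0.001 -0.     0.006]
```

>>> servo_tool:
  motion:
    - [8,0,0,0.7,0,0,0]
    - [8,0,0,0.7,0,0,0]
    - [8,0,0,0.5,0,0,0]
    - [8,0,0,0.5,0,0,0]
    - [8,0,0,0,0,0,0]

```text
time: 11.25
tool_pos: [542.7, -334.3, 37.4]
tcp_rot: [179.9, 0.0, 64.4]
ft_force: [-0.7, -0.5, -2.0]
finger_gap: 12.9
```

```bash
python3 g.py 541 -334 37 64
```

```text
t 11.25 pos [ 542.7 -334.3   37.4] rot [179.9   0.   64.4] gap 12.9 F [-0.7 -0.5 -2. ] M [-0.07  0.1   0.03] q6 -11.0
local shift [-0.5 -1.7  0.4] rotvec [0.001 0.    0.006]
```

>>> servo_tool:
  motion:
    - [8,0,0,1,0,0,0]
    - [8,0,0,1,0,0,0]
    - [8,0,0,1,0,0,0]
    - [8,0,0,0,0,0,0]

```text
time: 11.65
tool_pos: [542.9, -334.5, 37.4]
tcp_rot: [179.9, 0.0, 64.4]
ft_force: [-0.4, 0.3, -2.9]
finger_gap: 12.9
```

```bash
python3 g.py 541 -334 37 64
```

```text
t 11.65 pos [ 542.9 -334.5   37.4] rot [179.9   0.   64.4] gap 12.9 F [-0.4  0.3 -2.9] M [ 0.03  0.01 -0.  ] q6 -11.0
local shift [-0.4 -1.9  0.4] rotvec [0.002 0.    0.007]
```

>>> servo_tool:
  motion:
    - [8,0,0,2,0,0,0]
    - [8,0,0,2,0,0,0]
    - [8,0,0,0,0,0,0]

```text
time: 11.95
tool_pos: [543.3, -334.7, 37.7]
tcp_rot: [179.9, 0.0, 64.4]
ft_force: [1.0, 0.4, -2.5]
finger_gap: 12.9
```

```bash
python3 g.py 541 -334 37 64
```

```text
t 11.95 pos [ 543.3 -334.7   37.7] rot [179.9   0.   64.4] gap 12.9 F [ 1.   0.4 -2.5] M [-0.05 -0.06 -0.01] q6 -11.0
local shift [-0.4 -2.4  0.7] rotvec [0.002 0.001 0.007]
```

>>> servo_tool:
  motion:
    - [8,-0.5,-3,3,0,0,0]
    - [8,0,0,0,0,0,0]

```text
time: 12.15
tool_pos: [543.6, -335.1, 37.8]
tcp_rot: [179.4, 0.0, 64.4]
ft_force: [-0.5, -0.8, -1.9]
finger_gap: 12.4
```

```bash
python3 g.py 541 -334 37 64; python3 -c "
from h import *
s=sense();print(s['joint_pos'],s['joint_efforts'],s['qd'])"
```

```text
t 12.15 pos [ 543.6 -335.1   37.8] rot [179.4   0.   64.4] gap 12.4 F [-0.5 -0.8 -1.9] M [0.06 0.06 0.02] q6 -11.0
local shift [-0.2 -2.8  0.8] rotvec [0.01  0.    0.007]
[-3.62916425e+01  2.21510265e+01  8.90257361e+01  8.31484092e-02
  6.82663202e+01 -1.07174142e+01] [ 2.54856627e-01 -6.69523001e+01 -4.69769275e+01  2.04345519e-01
 -4.74555250e-01 -2.45656678e-02] [ 0.18284466 -0.19532906 -0.851646    0.47548168 -0.7747378  -0.04796176]
```

>>> servo_tool:
  motion:
    - [8,0,0,3,0.008,0,0]

```text
time: 12.25
tool_pos: [544.3, -335.4, 37.1]
tcp_rot: [179.8, 0.0, 64.4]
ft_force: [-14.3, 11.8, 37.8]
finger_gap: 12.6
```

```bash
python3 g.py 541 -334 37 64; python3 -c "
from h import *
sd=snapshot('side');w=snapshot('wrist')
cv2.imwrite('pics/c5.png',np.hstack([cv2.resize(sd[230:384,200:400],(400,308),interpolation=cv2.INTER_CUBIC),cv2.resize(w,(400,308))]))"
```

```text
t 12.25 pos [ 544.3 -335.4   37.1] rot [179.8   0.   64.4] gap 12.6 F [-14.3  11.8  37.8] M [ 1.76  2.52 -0.04] q6 -11.0
local shift [-0.2 -3.6  0.1] rotvec [0.003 0.001 0.007]
```

View pics/c5.png

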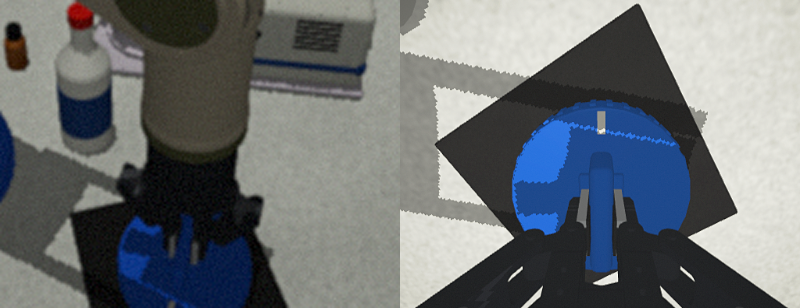

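Contact is confirmed: the cap is standing on the mat, with 38 N upward while pressing. In the wrist view the mat's corners are at (35,145), (337,210) and (237,4) in the right half. Relaxing the press, then checking the centring.

>>> servo_tool:
  motion:
    - [8,0,0,0,0,0,0]
    - [8,0,0,0,0,0,0]

```text
time: 12.55
tool_pos: [544.6, -335.5, 37.2]
tcp_rot: [179.8, 0.0, 64.4]
ft_force: [0.3, 1.4, 2.1]
finger_gap: 12.9
```

```bash
python3 g.py 541 -334 37 64; python3 -c "
from h import *
a,b,c=[onz('wrist',u*1.28,v*1.247,4) for u,v in((35,145),(337,210),(237,4))];print((a+b)/2,np.linalg.norm(a-b),np.linalg.norm(a-c),np.linalg.norm(b-c))"
```

```text
t 12.55 pos [ 544.6 -335.5   37.2] rot [179.8   0.   64.4] gap 12.9 F [0.3 1.4 2.1] M [ 0.11  0.18 -0.05] q6 -11.0
local shift [-0.1 -3.9  0.2] rotvec [0.003 0.001 0.007]
[ 539.36430315 -332.8790498     4.        ] 249.68032177534664 176.78477156302276 175.79187124818753
```

>>> servo_tool:
  motion:
    - [40,0,0,0,0,0,0]
    - [40,0,0,0,0,0,0]
    - [40,0,0,0,0,0,0]
    - [40,0,0,-15,0,0,0]
    - [40,0,0,-30,0,0,0]
    - [40,0,0,-40,0,0,0]
    - [40,0,0,-45,0,0,0]
    - [40,0,0,-45,0,0,0]
    - [40,0,0,-45,0,0,0]
    - [40,0,0,-30,0,0,0]

```text
time: 13.55
tool_pos: [540.2, -332.8, 292.8]
tcp_rot: [-179.5, -0.1, 64.4]
ft_force: [0.1, -0.5, 1.0]
finger_gap: 40.0
```

```bash
python3 g.py 571 -5.5 290 65; python3 mk.py
```

```text
t 13.55 pos [ 540.2 -332.8  292.8] rot [-1.795e+02 -1.000e-01  6.440e+01] gap 40.0 F [ 0.1 -0.5  1. ] M [ 0.01 -0.04 -0.03] q6 -11.0
local shift [ 308.4 -113.7    4.3] rotvec [-0.01  -0.001 -0.011]
[ 89.6 155.4] 88 [ 413.  -248.6  168. ]
ellipse ((394.8918151855469, -206.30087280273438), (116.83585357666016, 130.04603576660156), 74.6683578491211)
```

>>> servo_tool:
  motion:
    - [40,25,-9,0,0,0,0]
    - [40,37,-14,0,0,0,0]
    - [40,37,-14,0,0,0,0]
    - [40,37,-14,0,0,0,0]
    - [40,37,-14,0,0,0,0]
    - [40,37,-14,0,0,0,0]
    - [40,37,-14,0,0,0,0]
    - [40,35,-13,0,0,0,0]
    - [40,15,-6,0,0,0,0]
    - [40,0,0,0,0,0,0]

```text
time: 14.6
tool_pos: [570.2, -8.0, 312.4]
tcp_rot: [179.1, -0.0, 64.2]
ft_force: [-0.1, -0.1, 0.1]
finger_gap: 39.9
```

```bash
python3 g.py 571 -5.5 240 65; cat > kn.py <<'E'
from h import *
im=snapshot('wrist');cv2.imwrite('pics/k.png',im)
hsv=cv2.cvtColor(im,cv2.COLOR_BGR2HSV);H,S,V=[hsv[...,i].astype(int) for i in range(3)]
m=((H>3)&(H<15)&(S>160)&(V>100)).astype(np.uint8)
n,l,st,ce=cv2.connectedComponentsWithStats(m)
for i in range(1,n):
    if st[i,4]>40: print(st[i],ce[i].round(1),'top158',onz('wrist',*ce[i],158).round(1),'mid',onz('wrist',*ce[i],144).round(1))
t=snapshot('top');cv2.imwrite('pics/k2.png',np.hstack([cv2.resize(im,(400,300)),cv2.resize(t[130:280,230:430],(400,300))]))
E
python3 kn.py
```

```text
t 14.6 pos [570.2  -8.  312.4] rot [179.1  -0.   64.2] gap 39.9 F [-0.1 -0.1  0.1] M [-0.05 -0.01 -0.02] q6 20.0
local shift [ 2.5 -1.5 72.4] rotvec [ 0.016 -0.001 -0.015]
```

View pics/k2.png

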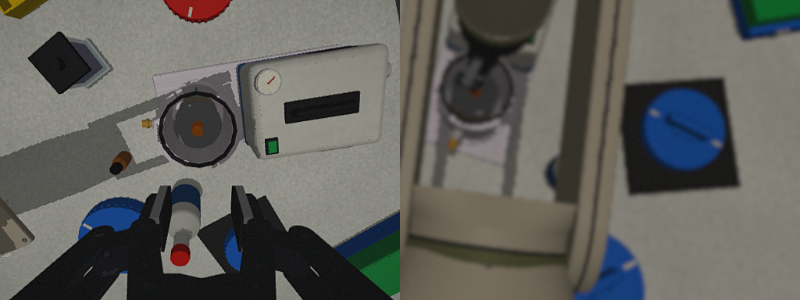

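The cap stands on the mat, roughly centred, at (685,130) in the right half. In the wrist view the housing's mouth is centred at (198,129) and the orange knob is at (197,130), in shadow. Locating the knob.

```bash
python3 - <<'E'
from h import *
im=cv2.imread('pics/k.png');hsv=cv2.cvtColor(im,cv2.COLOR_BGR2HSV);r=hsv[130:200,220:290].astype(int)
m=((r[...,0]<18)&(r[...,1]>130)&(r[...,2]>40)).astype(np.uint8)
n,l,st,ce=cv2.connectedComponentsWithStats(m);i=1+np.argmax(st[1:,4]);c=ce[i]+[220,130]
a=onz('wrist',*c,158);print(st[i],c,a,onz('wrist',*c,150))
E
python3 g.py 571 -5.5 240 65
```

```text
[ 25  25  16  20 260] [252.61153846 164.61153846] [571.06857948  -3.78106486 158.        ] [570.13515156  -5.71329708 150.        ]
t 14.7 pos [570.2 -10.1 312.3] rot [179.   -0.   64.1] gap 40.1 F [-0.8  0.1 -0.1] M [0.   0.01 0.02] q6 20.0
local shift [ 4.5 -2.5 72.3] rotvec [ 0.017  0.    -0.017]
```

>>> servo_tool:
  motion:
    - [40,3,-1,20,0.008,0,0]
    - [40,2,-1,40,0.008,0,0]
    - [40,0,0,40,0,0,0]
    - [40,0,0,25,0,0,0]
    - [40,0,0,0,0,0,0]
    - [40,0,0,0,0,0,0]

```text
time: 15.3
tool_pos: [569.8, -11.7, 178.7]
tcp_rot: [-179.9, 0.1, 63.5]
ft_force: [0.2, -0.1, 0.3]
finger_gap: 39.9
```

```bash
python3 g.py 570.7 -4.8 134 64; python3 - <<'E'
from h import *
im=snapshot('wrist');cv2.imwrite('pics/k4.png',im);hsv=cv2.cvtColor(im,cv2.COLOR_BGR2HSV).astype(int);r=hsv
m=((r[...,0]<18)&(r[...,1]>130)&(r[...,2]>40)).astype(np.uint8)
n,l,st,ce=cv2.connectedComponentsWithStats(m)
for i in range(1,n):
    if st[i,4]>150: print(st[i],ce[i],onz('wrist',*ce[i],158).round(1),onz('wrist',*ce[i],150).round(1),'upper8',onz('wrist',ce[i][0],st[i,1]+st[i,2]/2,158).round(1))
E
```

```text
t 15.3 pos [569.8 -11.7 178.7] rot [-1.799e+02  1.000e-01  6.350e+01] gap 39.9 F [ 0.2 -0.1  0.3] M [ 0.05 -0.   -0.04] q6 20.0
local shift [ 6.6 -2.2 44.7] rotvec [-0.002  0.002 -0.008]
[239 195  26  39 842] [251.54038005 214.21258907] [572.1   0.7 158. ] [570.3  -2.5 150. ] upper8 [573.9   4.1 158. ]
[103 231  39  38 780] [124.44358974 246.7025641 ] [493.7  15.8 158. ] [488.1  13.4 150. ] upper8 [492.2  13.7 158. ]
```

>>> servo_tool:
  motion:
    - [40,4,-2,10,0,0,0]
    - [40,3,0,12,0,0,0]
    - [40,0,0,12,0,0,0]
    - [40,0,0,8,0,0,0]
    - [40,0,0,0,0,0,0]

```text
time: 15.85
tool_pos: [574.1, -4.6, 137.7]
tcp_rot: [179.7, -0.1, 63.5]
ft_force: [-0.4, 0.4, -1.4]
finger_gap: 39.9
```

```bash
python3 g.py 570.3 -4.4 134 64
```

```text
t 15.85 pos [574.1  -4.6 137.7] rot [ 1.797e+02 -1.000e-01  6.350e+01] gap 39.9 F [-0.4  0.4 -1.4] M [0.03 0.02 0.02] q6 21.0
local shift [-1.5 -3.5  3.7] rotvec [ 0.005 -0.001 -0.009]
```

>>> servo_tool:
  motion:
    - [40,-1,-3.5,3,0.004,0,0]
    - [40,0,0,0,0,0,0]

```text
time: 16.05
tool_pos: [570.2, -3.7, 134.3]
tcp_rot: [180.0, -0.0, 63.5]
ft_force: [-0.6, -0.4, -0.5]
finger_gap: 40.2
```

```bash
python3 g.py 570.3 -4.4 134 64
```

```text
t 16.05 pos [570.2  -3.7 134.3] rot [180.   -0.   63.5] gap 40.2 F [-0.6 -0.4 -0.5] M [-0.01 -0.02  0.03] q6 21.0
local shift [-0.6  0.4  0.3] rotvec [ 0.    -0.001 -0.009]
```

>>> servo_tool:
  motion:
    - [10,0,0,0,0,0,0]
    - [10,0,0,0,0,0,0]
    - [10,0,0,0,0,0,0]
    - [10,0,0,0,0,0,0]
    - [10,0,0,0,0,0,0]
  force: 50

```text
time: 16.55
tool_pos: [570.7, -3.9, 135.5]
tcp_rot: [179.9, -0.1, 63.5]
ft_force: [-0.7, -1.2, -1.2]
finger_gap: 14.2
```

```bash
python3 g.py 570.3 -4.4 290 64
```

```text
t 16.55 pos [570.7  -3.9 135.5] rot [ 1.799e+02 -1.000e-01  6.350e+01] gap 14.2 F [-0.7 -1.2 -1.2] M [-0.    0.05  0.02] q6 21.0
local shift [-4.000e-01  1.000e-01 -1.545e+02] rotvec [ 0.002 -0.001 -0.009]
```

>>> servo_tool:
  motion:
    - [10,0,0,-5,0,0,0]
    - [10,0,0,-10,0,0,0]
    - [10,0,0,-10,0,0,0]
    - [10,0,0,-10,0,0,0]
    - [10,0,0,-10,0,0,0]
    - [10,0,0,0,0,0,0]

```text
time: 17.15
tool_pos: [571.4, -4.0, 186.1]
tcp_rot: [179.8, -0.1, 63.5]
ft_force: [0.4, 0.1, -1.8]
finger_gap: 14.1
```

```bash
python3 g.py 570.3 -4.4 280 64
```

```text
t 17.15 pos [571.4  -4.  186.1] rot [ 1.798e+02 -1.000e-01  6.350e+01] gap 14.1 F [ 0.4  0.1 -1.8] M [-0.   -0.01  0.04] q6 21.0
local shift [ -0.6  -0.4 -93.9] rotvec [ 0.004 -0.002 -0.009]
```

>>> servo_tool:
  motion:
    - [10,0,0,-15,0,0,0]
    - [10,0,0,-25,0,0,0]
    - [10,0,0,-25,0,0,0]
    - [10,0,0,-22,0,0,0]
    - [10,0,0,-8,0,0,0]
    - [10,12,-7,0,0,0,0]
    - [10,24,-15,0,0,0,0]
    - [10,32,-20,0,0,0,0]
    - [10,32,-20,0,0,0,0]
    - [10,32,-20,0,0,0,0]

```text
time: 18.15
tool_pos: [554.5, 153.6, 283.9]
tcp_rot: [180.0, 0.0, 63.0]
ft_force: [0.3, 0.3, -1.4]
finger_gap: 14.0
```

```bash
python3 g.py 540 340 270 64
```

```text
t 18.15 pos [554.5 153.6 283.9] rot [180.   0.  63.] gap 14.0 F [ 0.3  0.3 -1.4] M [-0.01 -0.03  0.03] q6 37.0
local shift [159.6 -97.4  13.8] rotvec [ 0.     0.001 -0.017]
```

>>> servo_tool:
  motion:
    - [10,32,-20,0,0,0,0]
    - [10,32,-20,3,0,0,0]
    - [10,30,-18,5,0,0,0]
    - [10,20,-12,5,0,0,0]
    - [10,10,-6,5,0,0,0]
    - [10,0,0,5,0,0,0]
    - [10,0,0,0,0,0,0]
    - [10,0,0,0,0,0,0]

```text
time: 18.95
tool_pos: [533.7, 311.6, 249.8]
tcp_rot: [-179.4, 0.6, 63.4]
ft_force: [-0.3, 0.3, -1.5]
finger_gap: 14.2
```

```bash
python3 g.py 540 340 140 64; python3 -c "
from h import *
t=snapshot('top');w=snapshot('wrist')
cv2.imwrite('pics/c7.png',np.hstack([cv2.resize(w,(400,300)),cv2.resize(t[130:280,80:280],(400,300))]))"
```

```text
t 18.95 pos [533.7 311.6 249.8] rot [-179.4    0.6   63.4] gap 14.2 F [-0.3  0.3 -1.5] M [-0.    0.    0.01] q6 52.0
local shift [ 29.3  -6.  109.6] rotvec [-0.01  0.01 -0.01]
```

View pics/c7.png

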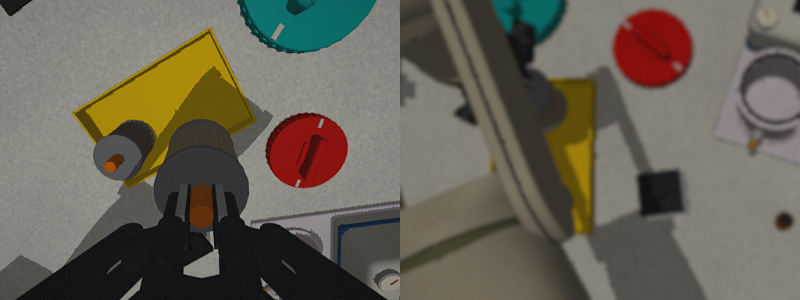

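The element hangs upright over the tray, between the gripper's fingers. In the wrist view the tray's rim corners are at (75,110), (210,28) and (256,121), and the old element's knob is at (112,165). Checking the tray centre.

```bash
python3 -c "
from h import *
a,b,c=[onz('wrist',u*1.28,v*1.28,35) for u,v in((75,110),(210,28),(256,121))];print(a,b,c,(a+c)/2,np.linalg.norm(a-b),np.linalg.norm(b-c));print(onz('wrist',112*1.28,165*1.28,120))"; python3 g.py 543 341 140 64
```

```text
[369.98044449 412.06369404  35.        ] [600.24771513 420.64236281  35.        ] [606.77674736 274.61635558  35.        ] [488.37859593 343.34002481  35.        ] 230.4270155353172 146.17189554514246
[417.96367973 329.71540551 120.        ]
t 19.05 pos [534.1 311.3 250.2] rot [-179.4    0.5   63.4] gap 14.3 F [-0.2 -0.4 -1.2] M [ 0.04 -0.    0.04] q6 52.0
local shift [ 31.5  -4.2 109.9] rotvec [-0.01   0.009 -0.01 ]
```

>>> servo_tool:
  motion:
    - [10,14,-1,0,-0.005,0.005,0]
    - [10,14,-1,0,-0.005,0.005,0]
    - [10,4,-1,15,0,0,0]
    - [10,0,0,25,0,0,0]
    - [10,0,0,25,0,0,0]
    - [10,0,0,20,0,0,0]
    - [10,0,0,10,0,0,0]
    - [10,0,0,0,0,0,0]

```text
time: 19.85
tool_pos: [549.3, 344.7, 149.6]
tcp_rot: [179.8, -0.3, 63.3]
ft_force: [-0.6, -0.4, -0.1]
finger_gap: 14.0
```

```bash
python3 g.py 545 343 97.5 64
```

```text
t 19.85 pos [549.3 344.7 149.6] rot [179.8  -0.3  63.3] gap 14.0 F [-0.6 -0.4 -0.1] M [0.01 0.03 0.01] q6 54.0
local shift [-3.7 -3.2 52.1] rotvec [ 0.003 -0.005 -0.012]
```

>>> servo_tool:
  motion:
    - [10,-2,-2,12,0,-0.002,0]
    - [10,-1,-1,12,0,-0.002,0]
    - [10,0,0,10,0,0,0]
    - [10,0,0,6,0,0,0]
    - [10,0,0,3,0,0,0]
    - [10,0,0,0,0,0,0]

```text
time: 20.45
tool_pos: [546.4, 344.2, 105.3]
tcp_rot: [179.7, -0.2, 63.3]
ft_force: [0.3, 0.7, -2.1]
finger_gap: 14.5
```

```bash
python3 g.py 545 343 97.5 64
```

```text
t 20.45 pos [546.4 344.2 105.3] rot [179.7  -0.2  63.3] gap 14.5 F [ 0.3  0.7 -2.1] M [-0.02  0.06 -0.01] q6 54.0
local shift [-1.7 -0.7  7.7] rotvec [ 0.005 -0.003 -0.012]
```

>>> servo_tool:
  motion:
    - [10,0,0,3,0.004,-0.003,0]
    - [10,0,0,2,0,0,0]
    - [10,0,0,1.2,0,0,0]
    - [10,0,0,1,0,0,0]

```text
time: 20.85
tool_pos: [547.6, 344.6, 99.3]
tcp_rot: [179.9, -0.1, 63.3]
ft_force: [0.4, -0.3, -1.6]
finger_gap: 13.7
```

```bash
python3 g.py 545 343 97.5 64
```

```text
t 20.85 pos [547.6 344.6  99.3] rot [ 1.799e+02 -1.000e-01  6.330e+01] gap 13.7 F [ 0.4 -0.3 -1.6] M [ 0.03  0.01 -0.04] q6 54.0
local shift [-2.7 -1.6  1.8] rotvec [ 0.003 -0.002 -0.013]
```

>>> servo_tool:
  motion:
    - [10,0,0,1,0,0,0]
    - [10,0,0,1,0,0,0]
    - [10,0,0,1,0,0,0]

```text
time: 21.15
tool_pos: [548.1, 345.0, 96.9]
tcp_rot: [179.8, -0.2, 63.3]
ft_force: [-2.1, -0.5, 6.8]
finger_gap: 14.3
```

```bash
python3 g.py 545 343 97.5 64
```

```text
t 21.15 pos [548.1 345.   96.9] rot [179.8  -0.2  63.3] gap 14.3 F [-2.1 -0.5  6.8] M [-0.17  0.43 -0.01] q6 54.0
local shift [-3.1 -1.9 -0.6] rotvec [ 0.003 -0.003 -0.013]
```

Contact: the force is now +6.8 N upward. Relaxing, releasing and retreating upward.

>>> servo_tool:
  motion:
    - [10,0,0,0,0,0,0]
    - [40,0,0,0,0,0,0]
    - [40,0,0,0,0,0,0]
    - [40,0,0,0,0,0,0]
    - [40,0,0,-10,0,0,0]
    - [40,0,0,-25,0,0,0]
    - [40,0,0,-35,0,0,0]
    - [40,0,0,-45,0,0,0]
    - [40,0,0,-45,0,0,0]
    - [40,0,0,-30,0,0,0]

```text
time: 22.15
tool_pos: [544.0, 342.9, 289.6]
tcp_rot: [-179.8, 0.3, 63.3]
ft_force: [0.5, -0.2, 0.7]
finger_gap: 40.2
```

>>> servo_tool:
  motion:
    - [40,-30,18,-10,0,0,0]
    - [40,-30,18,-5,0,0,0]
    - [40,-30,18,0,0,0,0]
    - [40,-30,18,0,0,0,0]
    - [40,-30,18,0,0,0,0]
    - [40,-10,6,0,0,0,0]
    - [40,0,0,0,0,0,0]
    - [40,0,0,0,0,0,0]

```text
time: 22.95
tool_pos: [560.9, 153.5, 322.8]
tcp_rot: [179.3, -0.6, 63.4]
ft_force: [-0.8, 0.4, 0.1]
finger_gap: 39.8
```

```bash
python3 g.py; python3 -c "
from h import *
t=snapshot('top');w=snapshot('side')
cv2.imwrite('pics/c8.png',np.hstack([cv2.resize(w[120:384,80:400],(400,330)),cv2.resize(t[80:300,100:430],(400,330))]))"
```

```text
t 22.95 pos [560.9 153.5 322.8] rot [179.3  -0.6  63.4] gap 39.8 F [-0.8  0.4  0.1] M [-0.01  0.04 -0.02] q6 37.0
```

View pics/c8.png

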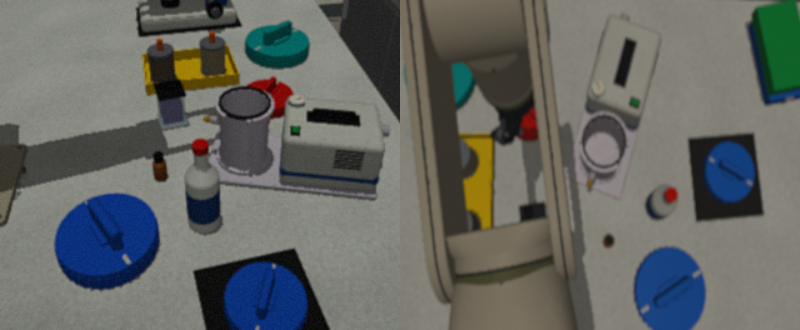

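Both elements stand upright in the tray, at (160,62) and (212,55) in the side view. The housing is empty, the cap stands handle up on the mat, and the bottle, jar and oil bottle look undisturbed.

```bash
python3 -c "
from bench import *
print(hand_in())"
```

```text
the job is handed in; nothing more can be done
None
```

I twisted the blue cap about 90° anticlockwise, lifted it off and stood it handle up on the black mat. Then I lifted the used element out by its knob and stood it in the tray's free half. The job was handed in at about 23 s.

**Checks that agreed:**
- The final side view shows both elements upright in the tray and the housing empty.
- The bottle, jar, oil bottle and old element look where they were. I judged this by eye and did not re-measure them.
- After I let go, the wrist force was about zero, and the gripper stands clear of everything.

**Checks that were off:**
- **Cap centring:** the cap stands up to about 6 mm off the mat's centre. The measured mat centres themselves differed by about 4 mm.
- **First grasp:** the first closing on the bar ended 11 mm too high, so I opened and gripped again.
- **Setting the cap down:** I was slow to notice it had touched the mat. My last test press pushed the held cap onto the mat with a wrist force of up to about 42 N (38 N of it vertical) before I relaxed and released it. The element touched its tray at about 7 N.

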